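# Lock the paper stop of the label trimmer with its cam-lever bolt

### The job

The paper stop on the trimmer is set for cutting coin-bag labels but its clamp bolt is still loose. With the cam lever standing up, screw the bolt in clockwise until you feel it just go snug on the stop, without overtightening it, then fold the lever down flat so that it clamps the stop, without slamming or forcing it. Let go, and leave the coin stack, the collecting box and the bottle where they are.

Things in the scene. Friction and masses are not known exactly. Their poses are not given: they have to be found in the camera images.
- trimmer: Office guillotine paper trimmer, fixed: grey bed 300 mm (x) by 400 mm (y), its top 30 mm above the table; origin on the table under the bed's centre; the blade arm (lowered, up to 71 mm above the table) runs along x at y = -216 mm, its black grip to -x; an aluminium rule 16 mm high stands along y at x = +138 mm.
- stop: Paper stop lying on the bed, aluminium, does not move: a foot plate 60 mm (x) by 84 mm (y) by 8 mm thick, origin at the centre of its underside on the bed, and a fence 230 mm long and 18 mm high along x at y = -46 mm. The clamp bolt's axis is vertical through the origin; screwed in, its cams press on the foot plate.
- cam: The black cams of the clamp lever, radius 10 mm, either side of the bolt's head; origin at the steel hinge pin, on the bolt's axis, 10 to 12 mm above the foot plate. They turn with the lever. Axes: x from the pin along the lever to its free end, y along the hinge pin, z out of the lever's ribbed face (which one pushes). With the lever up, x points up and the lever folds down towards -z.
- handle: The lever's black handle: a flat cast bar 20 mm wide (y) by 10 mm thick (z), 70 mm long (x), from 20 to 90 mm from the hinge pin; origin at the end near the pin, axes as for the cam. One face has four black rubber ribs: that face is pushed to fold the lever.
- handle_mid (a point): Centre of the handle, 50 mm from the hinge pin; axes as the cam. Turned clockwise from above it screws the bolt in, 2 mm a turn: loose (wrist torque 0.1 to 0.13 N m) for an unknown 1.3 to 4.5 rad until the cams bear on the stop. Past that touch the torque at rest climbs to 0.13-0.2 at 0.1 rad, 0.18-0.3 at 0.45, 0.3-0.55 at 0.85. Just snug is 0.2 to 0.8 rad past touch; over 1 rad is overtight.
- lever (a joint): Fold angle of the lever: 0 = closed flat (horizontal), 1.56 = fully open (straight up, its stop). Starts at 1.36 to 1.52, leaning to the side to which it folds; its stiff hinge (0.2 N m) keeps it where it is left. With a snug bolt, folding takes 0.2 to 0.35 N m about the pin (about 5 N on the handle) and it stays closed by itself.
- coins: Loose stack of coins, 25 mm across and 35 mm high, standing on the trimmer's bed; origin under its centre.
- tin_mid (a point): Centre of the loose cardboard collecting box, 88 by 88 by 150 mm, standing on the table to the left.
- bottle: Loose water bottle, 64 mm across and 200 mm high, standing on the table to the right; origin under its centre.

How it is judged:
By the outcome, as a careful person would: the job done as asked, in the order asked, and still so for the second after the job is handed in, with the robot touching nothing.
It also fails if it takes over 72 s, if anything falls off the work surface, if the arm or the gripper's body presses on something with over 40 N, if the wrist force passes 120 N, or if a joint passes its speed limit or range.

### The arm

A 6-joint arm with a two-finger parallel gripper is mounted at the origin on the work surface. World frame = base frame: x ahead of the robot, y to its left, z up, the work surface at z = 0. Lengths are in m, angles in rad, forces in N, time in s.
With the tool pointing down it reaches from about 0.225 to 0.875 m from the base axis. Payload 3.4 kg.
Tool frame: the origin (TCP) lies between the finger pads; the fingertips stand 8 mm ahead of it and the grasp point (between the pads) lies 11 mm behind it; z points along the fingers, y is the line along which they close (so a half turn about z gives the same grasp; the last joint's range is limited). The gripper opens to 85 mm and grips with 20 to 120 N. Pads are 22 mm wide; open, the fingers measure 114 mm over their backs; the gripper's body (76 mm by 85 mm) begins 54 mm behind the grasp point. The pads swing forward as they close: fully open they stand 13 mm farther back than shut.
Start: joints at [-1.391, 0.276, 1.505, -0, 1.361, -0.121], TCP at [0.17, -0.549, 0.239] pointing down, gripper open.
Joint ranges: [-2.89, 2.89], [-0.75, 2.08], [0.22, 2.7], [-1.18, 4.32], [0.11, 2.71], [-2.7, 2.7]. Speed limits (rad/s): [2.57, 2.57, 3.14, 3.14, 3.14, 3.14].

### API

Orientations are given as a unit quaternion [w, x, y, z].
In Python, from rig import manip gives the robot as it stands.
- The arm moves only by the tool move_arm, never from a script. Its argument "deltas" is a list that holds one entry, the list of rows, each a list of 5 numbers: the shift along the tool's x, y, z normalised to -1 to 1, where 1 is 80 cm, then the turn about the tool's z normalised to -1 to 1, where 1 is 120 degrees, then the closure, from -1 (fully open) to 1 (shut). In form: [[[tx, ty, tz, twist, grip], ...]]. A call has 1 to 12 rows; each row is the pose to reach, as a shift and turn from the pose commanded when the call began, along the tool's axes at that moment; what a row does not reach only later rows make up. A row lasts 1/10 s, in which the tool goes at most 50 mm and 8.59 degrees, less where a joint would pass 70% of its speed; a pose out of reach is approached as far as the arm can. A call with a number of a shift or a turn outside -1 to 1 is refused whole. A call with a gripper value outside its range is refused whole. The fingers move at their own pace and stop on an object; "squeeze" is the grip in N (left out, the last holds). Time passes only in rows, so rows that repeat a pose let the fingers close. It gives the time, the measured TCP pose, the force, the opening and the grip force at its end, in the units of the state.
- manip.get_state(): the state, without advancing time (a new reading comes with each control period).
- manip.get_image(name): name is "scene" or "top"; returns the picture (420x560x3 uint8, red, green, blue); there is no depth.
- manip.camera_params(name): a dict with "fx", "fy", "cx", "cy" (pixels), "R" (3x3) and "t" (3): a world point X has camera coordinates R X + t. Camera axes: x right, y down, z forward; pixel columns grow to the right and rows downward; lengths in m; the calibration is good to about 2 mm. A picture is of the moment at which its call begins. camera_params takes no time and is no camera call.
- manip.sign_off(): hands the job in; it is judged then, once.
The state is a dict: "clock": time; "qpos": joint angles; "qd": joint speeds; "effort": joint torques, N m; "position": TCP position; "ee_rot": TCP orientation; "contact_force": force on the tool from outside, world axes, zero at the start; "moment": the same for the moment, N m; "width": finger opening in m; "gripper_force": force on a finger pad.
Only numpy, scipy, OpenCV 4.12 (cv2) and the standard library are available. Lean on these libraries where they do the work, as an engineer would, in place of code of your own. Each camera call takes 0.05 s, during which the arm holds its last target. There are 200 camera calls.

## Working session

There is one attempt and no reset: what is moved stays moved. The work goes in short steps, Python scripts to look and compute and a tool call to move; the robot and the scene stay as the last step left them, time stands still between calls to the robot, and variables do not carry over. Pictures are saved under pics/ and viewed, at most 10 in all, crops included, and the job is handed in when it is done.

Besides the shell and the picture viewer there is one more tool, called after "Call:" as name(argument=value, ...), one argument or row to a line, values as JSON. move_arm: Moves the arm, as the interface text tells. Scaled input: -1 to 1 covers 80 cm each way for a shift and 120 degrees each way for a turn. Its arguments: {"type":"object","properties":{"deltas":{"type":"array","items":{"type":"array","items":{"type":"array","items":{"type":"number","minimum":-1,"maximum":1}}}},"squeeze":{"type":"number"}},"required":["deltas"]}

```bash
mkdir -p pics; python3 - <<'E'
from rig import manip
import cv2,numpy as np
for n in("scene","top"):
    im=manip.get_image(n);cv2.imwrite(f"pics/{n}0.png",im[:,:,::-1])
    p=manip.camera_params(n);R=np.array(p["R"]);print(n,p["fx"],p["cx"],p["cy"],(-R.T@np.array(p["t"])).round(3),R.round(3).tolist())
s=manip.get_state();print(s)
E
```

```text
scene 468.57441180609567 278.2280388289138 209.620381878095 [1.14  0.79  0.942] [[-0.805, 0.593, -0.022], [0.399, 0.515, -0.759], [-0.438, -0.62, -0.651]]
top 399.6444726016062 282.91193121115833 214.5519629852709 [ 0.394 -0.01   1.1  ] [[-0.017, -1.0, -0.006], [-0.985, 0.017, -0.17], [0.17, 0.003, -0.985]]
{'clock': 0.1, 'qpos': array([-1.39102084e+00,  2.76526765e-01,  1.50598809e+00, -1.82694624e-06,
        1.36073811e+00, -1.20986581e-01]), 'qd': array([ 0.000179  , -0.00116893, -0.00258309,  0.0002859 ,  0.00042256,
       -0.00038437]), 'effort': array([ 1.15906507e-03, -4.17699087e+01, -2.46405047e+01, -2.28027752e-04,
        5.84942856e-03,  1.88491168e-05]), 'position': array([ 0.17026108, -0.54873042,  0.23853642]), 'ee_rot': array([-8.29772681e-04,  9.88713696e-01,  1.49815014e-01, -2.52913622e-05]), 'contact_force': array([ 0.32279818, -0.55746695, -0.5346096 ]), 'moment': array([-0.00483052, -0.01089542,  0.02702185]), 'gripper_force': 0.0, 'width': 0.08510218584928131}
```

View pics/scene0.png

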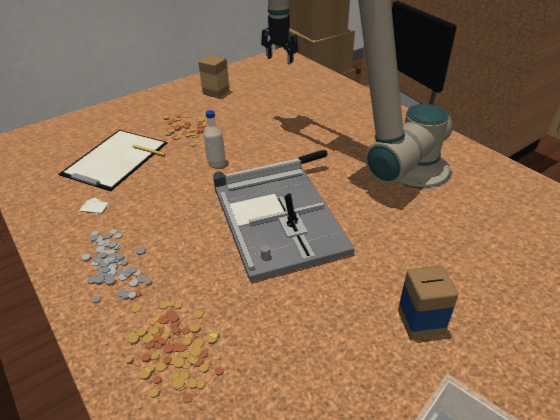

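View pics/top0.png

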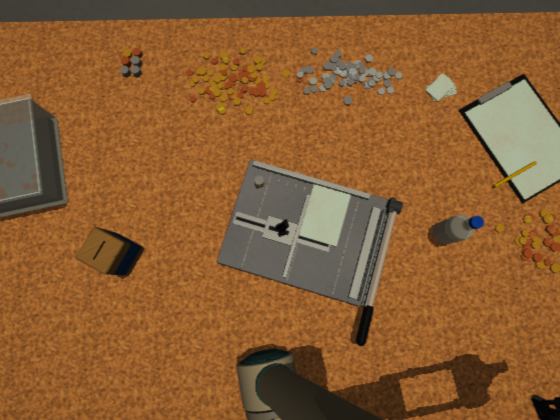

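The lever stands at about (290,208) in the scene view and (281,228) in the top view. The coins are at (259,181) in the top view. I'll zoom in on the lever.

```bash
cat > h.py <<'E'
from rig import manip
import cv2,numpy as np
def ray(n,u,v):
    p=manip.camera_params(n);R=np.array(p["R"]);t=np.array(p["t"])
    return -R.T@t, R.T@np.array([(u-p["cx"])/p["fx"],(v-p["cy"])/p["fy"],1])
def plane(n,u,v,z):
    o,d=ray(n,u,v);return o+d*(z-o[2])/d[2]
def tri(a,b):
    o1,d1=ray("scene",*a);o2,d2=ray("top",*b)
    s=np.linalg.lstsq(np.c_[d1,-d2],o2-o1,rcond=None)[0]
    p,q=o1+d1*s[0],o2+d2*s[1];return (p+q)/2,np.linalg.norm(p-q)
def crops(out,a,b,k=9,save=True,w=44,h=66):
    i=[manip.get_image(n) for n in("scene","top")]
    c=[cv2.resize(im[y:y+h,x:x+w],None,fx=k,fy=k,interpolation=cv2.INTER_CUBIC) for im,(x,y) in zip(i,(a,b))]
    cv2.imwrite(out,np.hstack(c)[:,:,::-1])
E
python3 - <<'E'
from h import *
crops("pics/c1.png",(270,185),(255,195))
for n,q in (("TLcorner",(254,163)),("TR",(398,205)),("BL",(220,262)),("BR",(363,302))): print(n,plane("top",*q,0.03).round(3))
print("coins",plane("top",259,181,.065).round(3))
E
```

```text
TLcorner [0.725 0.071 0.03 ]
TR [ 0.6   -0.321  0.03 ]
BL [0.453 0.162 0.03 ]
BR [ 0.343 -0.213  0.03 ]
coins [0.665 0.055 0.065]
```

View pics/c1.png

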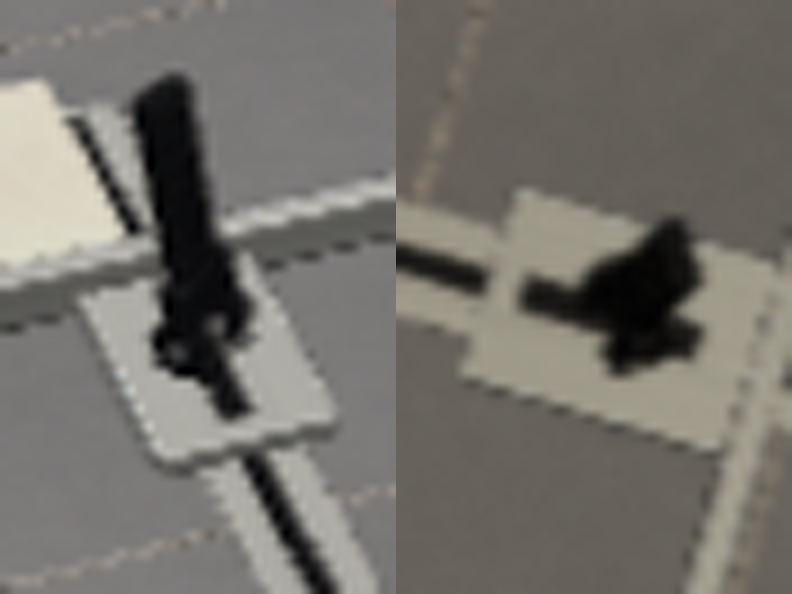

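The crop shows the lever clearly in the scene view: its top is at about (288,195) and the cams are at (293,222). The top view is ambiguous, so I'll stretch the darks.

```bash
python3 - <<'E'
from h import *
o=[]
for n,(x,y) in (("scene",(276,190)),("top",(270,212))):
    c=manip.get_image(n)[y:y+40,x:x+26].astype(float)
    c=np.clip((c/90),0,1)**.5*255
    o.append(cv2.resize(c.astype('uint8'),None,fx=14,fy=14,interpolation=cv2.INTER_CUBIC))
cv2.imwrite("pics/c2.png",np.hstack(o)[:,:,::-1])
print(tri((276+12,194.5),(283.5,224)))
E
```

```text
(array([ 0.53790787, -0.00958348,  0.13680817]), np.float64(0.0029680018567523263))
```

View pics/c2.png

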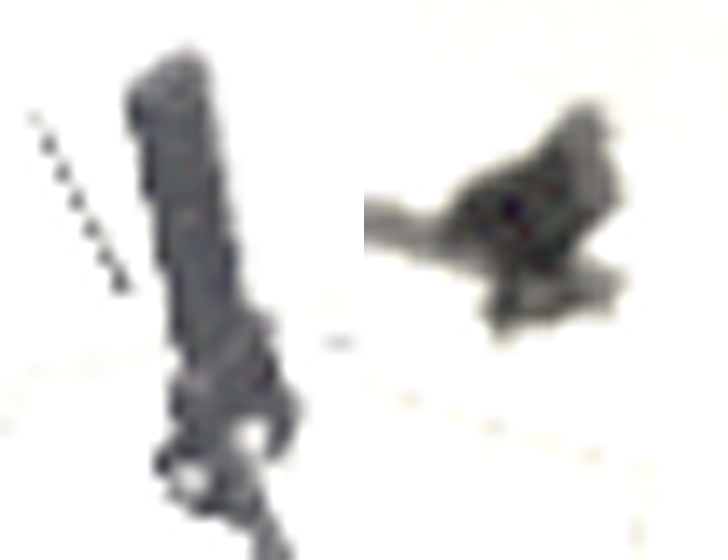

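The scene view shows ribs along the lever's left edge. The cams are at about (289.2,223.9) and (294.9,220).

```bash
python3 - <<'E'
from h import *
f=lambda x,y:(276+x/14,190+y/14)
g=lambda x,y:(270+(x-364)/14,212+y/14)
a=plane("scene",*f(187,475),.049);b=plane("scene",*f(262,425),.049);print("cams scene",a,b,np.degrees(np.arctan2(*(b-a)[1::-1])))
print("axis pt plate(top)",plane("top",255+(628-396)/9,195+320/9,.038))
for q in((130,92),(185,50),(210,70),(170,65)):print("end scene",plane("scene",*f(*q),.137))
for q in((450,215),(590,105),(612,195),(500,320),(615,285),(545,160)):print("top z.137",plane("top",*g(*q),.137)[:2].round(4),"z.05",plane("top",*g(*q),.05)[:2].round(4))
E
```

```text
cams scene [0.55059067 0.00977514 0.049     ] [0.52937788 0.00713025 0.049     ] -172.89284769224076
axis pt plate(top) [ 0.53386396 -0.0008513   0.038     ]
end scene [ 0.55031385 -0.0079182   0.137     ]
end scene [ 0.53393633 -0.01172688  0.137     ]
end scene [ 0.53387493 -0.00376121  0.137     ]
end scene [ 0.53909702 -0.00980215  0.137     ]
top z.137 [0.5288 0.0094] z.05 [0.541  0.0112]
top z.137 [ 0.5477 -0.0152] z.05 [ 0.5617 -0.0157]
top z.137 [ 0.5318 -0.0188] z.05 [ 0.5443 -0.0196]
top z.137 [0.5103 0.001 ] z.05 [0.5209 0.002 ]
top z.137 [ 0.5161 -0.019 ] z.05 [ 0.5271 -0.0198]
top z.137 [ 0.5382 -0.0072] z.05 [ 0.5513 -0.007 ]
```

```bash
python3 - <<'E'
from h import *
print(plane("scene",270+209/9,185+356/9,.038), plane("scene",276+225/14,190+450/14,.049))
p=manip.camera_params("scene");R=np.array(p["R"]);t=np.array(p["t"])
for z in(.049,.139):
    c=R@np.array([.535,.001,z])+t;print(p["fx"]*c[0]/c[2]+p["cx"],p["fy"]*c[1]/c[2]+p["cy"])
s=manip.get_state()
from scipy.spatial.transform import Rotation as Ro
w,x,y,z=s["ee_rot"];M=Ro.from_quat([x,y,z,w]).as_matrix();print(M.round(3),M.T@(np.array([.537,0,.24])-s["position"])/.8)
E
```

```text
[0.5362236  0.00901695 0.038     ] [0.53994785 0.00852009 0.049     ]
291.8351141733301 220.02729566186372
291.7341448956289 195.4531906884077
[[ 0.955  0.296 -0.   ]
 [ 0.296 -0.955  0.001]
 [ 0.    -0.001 -1.   ]] [ 0.64109026 -0.51970313 -0.00090831]
```

Call:
move_arm(
  deltas=[
    [[0.641,-0.52,0,-0.8,-1],[0.641,-0.52,0,-0.8,-1],[0.641,-0.52,0,-0.8,-1],[0.641,-0.52,0,-0.8,-1],[0.641,-0.52,0,-0.8,-1],[0.641,-0.52,0,-0.8,-1],[0.641,-0.52,0,-0.8,-1],[0.641,-0.52,0,-0.8,-1],[0.641,-0.52,0,-0.8,-1],[0.641,-0.52,0,-0.8,-1],[0.641,-0.52,0,-0.8,-1],[0.641,-0.52,0,-0.8,-1]],
  ],
)

```text
clock: 1.5
position: [0.5042, -0.0482, 0.2395]
ee_rot: [0.0, 0.549, 0.836, -0.0]
contact_force: [0.6, -0.8, 0.2]
width: 0.0854
gripper_force: 0.0
```

```bash
cat >> h.py <<'E'
from scipy.spatial.transform import Rotation as Ro
def go(x,y,z,yaw=None):
    "normalised move (tool axes) from the measured pose to world x,y,z, tool-x yaw in deg"
    s=manip.get_state();w,a,b,c=s["ee_rot"];M=Ro.from_quat([a,b,c,w]).as_matrix()
    y0=np.degrees(np.arctan2(M[1,0],M[0,0]))
    print("t",s["clock"],"pos",s["position"].round(4),"yaw",y0.round(2),"tilt",M[:2,2].round(3),"q6",s["qpos"][5].round(3),"w",s["width"],"F",s["contact_force"].round(2),"M",s["moment"].round(3))
    d=M.T@(np.array([x,y,z])-s["position"])/.8
    print("delta",d.round(4),"twist",None if yaw is None else ((y0-yaw+180)%360-180)/120)
E
python3 -c "
from h import *
go(.537,.003,.24,190)"
```

```text
t 1.5 pos [ 0.5042 -0.0482  0.2395] yaw 113.43 tilt [ 0.001 -0.001] q6 -0.641 w 0.08537604644442295 F [ 0.62 -0.8   0.23] M [-0.044 -0.019  0.029]
delta [ 0.0424  0.063  -0.0006] twist -0.6380822859732354
```

Call:
move_arm(
  deltas=[
    [[0.042,0.063,0,-0.64,-1],[0.042,0.063,0,-0.64,-1],[0.042,0.063,0,-0.64,-1],[0.042,0.063,0,-0.64,-1],[0.042,0.063,0,-0.64,-1],[0.042,0.063,0,-0.64,-1],[0.042,0.063,0,-0.64,-1],[0.042,0.063,0,-0.64,-1],[0.042,0.063,0,-0.64,-1],[0.042,0.063,0,-0.64,-1],[0.042,0.063,0,-0.64,-1]],
  ],
)

```text
clock: 2.6
position: [0.5364, 0.0006, 0.2393]
ee_rot: [-0.0, -0.086, 0.996, -0.0]
contact_force: [-0.6, -0.0, -0.4]
width: 0.0857
gripper_force: 0.0
```

```bash
python3 -c "
from h import *
go(.538,.003,.10,190)"
```

```text
t 2.6 pos [0.5364 0.0006 0.2393] yaw -170.13 tilt [-0. -0.] q6 -1.871 w 0.08568338468250972 F [-0.64 -0.05 -0.42] M [-0.037  0.014  0.041]
delta [-0.0024  0.0026  0.1741] twist -0.0011069252796322834
```

Call:
move_arm(
  deltas=[
    [[-0.002,0.002,0.06,0,-1],[-0.002,0.002,0.115,0,-1],[-0.002,0.002,0.15,0,-1],[-0.002,0.002,0.174,0,-1],[-0.002,0.002,0.174,0,-1],[-0.002,0.002,0.174,0,-1]],
  ],
)

```text
clock: 3.2
position: [0.5381, 0.0024, 0.1004]
ee_rot: [0.0, -0.087, 0.996, -0.0]
contact_force: [0.3, 0.4, 0.8]
width: 0.0851
gripper_force: 0.0
```

```bash
python3 -c "
from h import *
go(.538,.003,.10,190)
crops('pics/d1.png',(262,170),(245,190),8,w=50,h=70)"
```

```text
t 3.2 pos [0.5381 0.0024 0.1004] yaw -170.04 tilt [ 0. -0.] q6 -1.869 w 0.08505797326022652 F [0.34 0.41 0.81] M [-0.06  -0.034  0.021]
delta [0.     0.0007 0.0005] twist -0.0002919360892732925
```

View pics/d1.png

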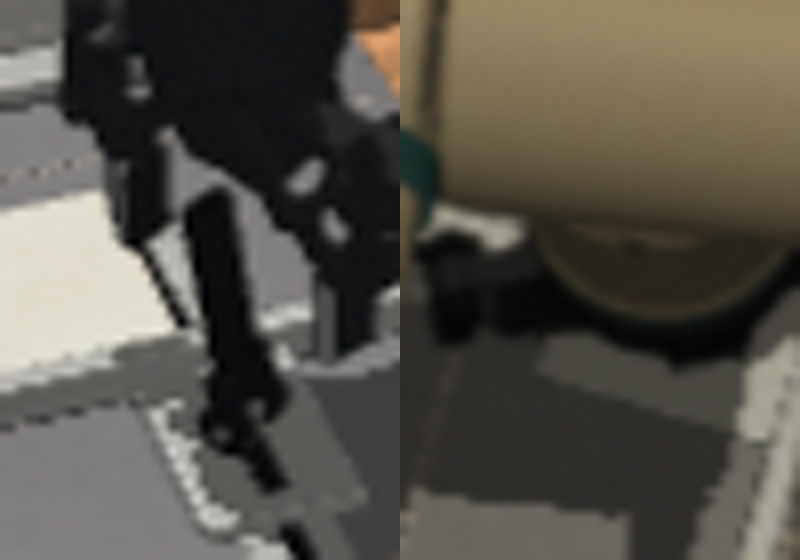

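The lever stands between the pads: its top is at (288,195), with the fingers at (280,198) and (304,209). I'll close gently.

Call:
move_arm(
  deltas=[
    [[0,0,0,0,0.2],[0,0,0,0,0.5],[0,0,0,0,0.7],[0,0,0,0,1],[0,0,0,0,1],[0,0,0,0,1],[0,0,0,0,1],[0,0,0,0,1]],
  ],
  squeeze=25,
)

```text
clock: 4.1
position: [0.5384, 0.0023, 0.1005]
ee_rot: [0.001, -0.088, 0.996, -0.0]
contact_force: [1.2, -2.3, 3.1]
width: 0.0095
gripper_force: 24.9
```

```bash
python3 -c "
from h import *
go(.538,.003,.10,190)"
```

```text
t 4.1 pos [0.5384 0.0023 0.1005] yaw -169.96 tilt [ 0.002 -0.   ] q6 -1.871 w 0.009483403073514892 F [ 1.19 -2.26  3.09] M [-0.233 -0.169  0.108]
delta [0.0004 0.0009 0.0007] twist 0.00035298710206224844
```

Call:
move_arm(
  deltas=[
    [[0,0,0,0.07,1],[0,0,0,0.14,1],[0,0,0,0.21,1],[0,0,0,0.28,1],[0,0,0,0.35,1],[0,0,0,0.42,1],[0,0,0,0.48,1],[0,0,0,0.48,1],[0,0,0,0.48,1]],
  ],
)

```text
clock: 5.0
position: [0.5371, -0.0001, 0.1002]
ee_rot: [0.0, 0.403, 0.915, -0.003]
contact_force: [-1.8, -9.4, 4.0]
width: 0.0098
gripper_force: 24.3
```

```bash
python3 -c "
from h import *
go(.538,.003,.10,190)"
```

```text
t 5.0 pos [ 5.371e-01 -1.000e-04  1.002e-01] yaw 132.51 tilt [-0.002 -0.005] q6 -0.865 w 0.009807566232154223 F [-1.78 -9.4   3.99] M [-1.521  0.177 -0.093]
delta [0.002  0.0035 0.0002] twist -0.4791111133317135
```

Call:
move_arm(
  deltas=[
    [[-0.0028,-0.0043,0,0,1],[-0.0028,-0.0043,0,0,1],[-0.0028,-0.0043,0,0,1]],
  ],
)

```text
clock: 5.3
position: [0.5368, -0.001, 0.1002]
ee_rot: [-0.0, 0.404, 0.915, 0.0]
contact_force: [0.2, -0.2, 3.2]
width: 0.0098
gripper_force: 24.6
```

```bash
python3 -c "
from h import *
go(.538,.003,.10,190)
print(manip.get_state()['effort'])"
```

```text
t 5.3 pos [ 0.5368 -0.001   0.1002] yaw 132.4 tilt [0.    0.001] q6 -0.873 w 0.009792672050980002 F [ 0.22 -0.19  3.25] M [ 0.225 -0.231 -0.069]
delta [0.0027 0.0045 0.0002] twist -0.4800027322710901
[ -0.31643269 -38.52907777 -18.4774822   -0.35442827   0.24549169
  -0.07290695]
```

Call:
move_arm(
  deltas=[
    [[0,0,0,0.05,1],[0,0,0,0.1,1],[0,0,0,0.15,1],[0,0,0,0.15,1],[0,0,0,0.15,1]],
  ],
)

```text
clock: 5.8
position: [0.5362, -0.0014, 0.1001]
ee_rot: [-0.0, 0.541, 0.841, -0.0]
contact_force: [-2.1, -1.4, 5.6]
width: 0.0099
gripper_force: 24.9
```

```bash
python3 -c "
from h import *
go(.538,.003,.10,190)
print(manip.get_state()['effort'])
crops('pics/d2.png',(262,170),(245,190),8,w=50,h=70)"
```

```text
t 5.8 pos [ 0.5362 -0.0014  0.1001] yaw 114.56 tilt [-0.001 -0.   ] q6 -0.561 w 0.009906409941585639 F [-2.11 -1.43  5.58] M [-0.044  0.162 -0.099]
delta [0.0041 0.0044 0.0001] twist -0.6286372076009362
[  0.65564655 -37.90521026 -19.27633166   0.23217162  -0.4392217
  -0.08011338]
```

View pics/d2.png

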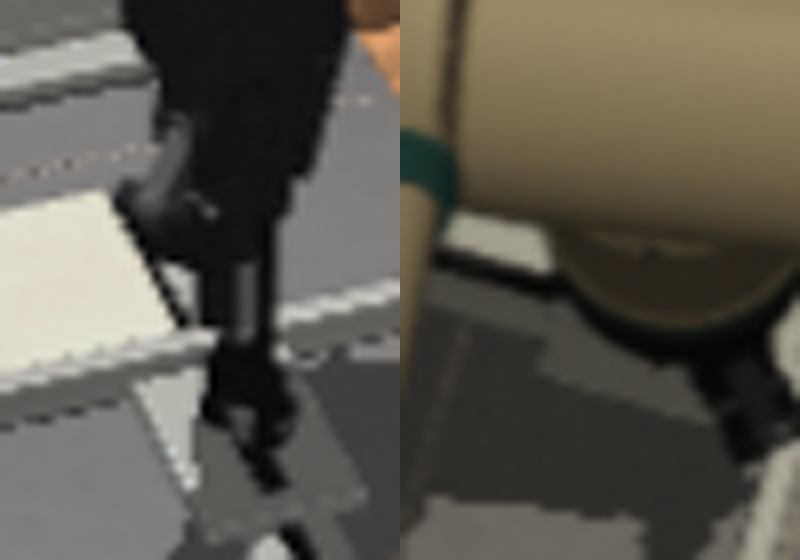

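d2 shows that the lever is held and has turned with the gripper. The torque at rest reads about -0.1, so it is still loose. I'll carry on in small steps.

Call:
move_arm(
  deltas=[
    [[0,0,0,0.05,1],[0,0,0,0.1,1],[0,0,0,0.15,1],[0,0,0,0.15,1],[0,0,0,0.15,1]],
  ],
)

```text
clock: 6.4
position: [0.5353, -0.0016, 0.0999]
ee_rot: [-0.001, 0.666, 0.746, -0.001]
contact_force: [-3.4, -2.6, 5.8]
width: 0.0098
gripper_force: 25.0
```

```bash
python3 -c "
from h import *
go(.538,.003,.10,190)"
```

```text
t 6.4 pos [ 0.5353 -0.0016  0.0999] yaw 96.54 tilt [-0.003 -0.   ] q6 -0.246 w 0.009820201161877611 F [-3.38 -2.61  5.8 ] M [-0.197  0.381 -0.039]
delta [ 0.0053  0.004  -0.0001] twist -0.7788247689933796
```

Call:
move_arm(
  deltas=[
    [[0,0,0,0.05,1],[0,0,0,0.1,1],[0,0,0,0.15,1],[0,0,0,0.15,1],[0,0,0,0.15,1]],
  ],
)

```text
clock: 6.9
position: [0.5344, -0.0015, 0.0998]
ee_rot: [-0.001, 0.774, 0.633, -0.002]
contact_force: [-5.1, -2.6, 6.4]
width: 0.0096
gripper_force: 25.2
```

```bash
python3 -c "
from h import *
go(.538,.003,.10,190)"
```

```text
t 6.9 pos [ 0.5344 -0.0015  0.0998] yaw 78.55 tilt [-0.005 -0.   ] q6 0.068 w 0.009618641599574752 F [-5.06 -2.6   6.38] M [-0.204  0.654  0.013]
delta [ 0.0065  0.0033 -0.0003] twist -0.9287122832768967
```

Call:
move_arm(
  deltas=[
    [[-0.0026,-0.0033,0,0.03,1],[-0.0026,-0.0033,0,0.06,1],[-0.0026,-0.0033,0,0.09,1],[-0.0026,-0.0033,0,0.12,1],[-0.0026,-0.0033,0,0.14,1],[-0.0026,-0.0033,0,0.15,1],[-0.0026,-0.0033,0,0.15,1]],
  ],
)

```text
clock: 7.6
position: [0.5329, -0.0017, 0.0998]
ee_rot: [-0.001, 0.864, 0.504, -0.0]
contact_force: [-2.7, 6.0, 4.1]
width: 0.0096
gripper_force: 24.9
```

```bash
python3 -c "
from h import *
go(.538,.003,.10,190)"
```

```text
t 7.6 pos [ 0.5329 -0.0017  0.0998] yaw 60.47 tilt [-0.002  0.002] q6 0.379 w 0.00957889571344711 F [-2.7   6.03  4.09] M [0.902 0.227 0.049]
delta [ 0.0083  0.0026 -0.0003] twist -1.0794013908230018
```

Call:
move_arm(
  deltas=[
    [[0,0,0,0.02,1],[0,0,0,0.04,1],[0,0,0,0.06,1],[0,0,0,0.08,1]],
  ],
)

```text
clock: 8.0
position: [0.5326, -0.0015, 0.0997]
ee_rot: [-0.002, 0.903, 0.429, -0.001]
contact_force: [-2.7, 6.6, 5.2]
width: 0.0097
gripper_force: 25.0
```

```bash
python3 -c "
from h import *
go(.538,.003,.10,190)"
```

```text
t 8.0 pos [ 0.5326 -0.0015  0.0997] yaw 50.78 tilt [-0.002  0.003] q6 0.548 w 0.00971876033133352 F [-2.68  6.59  5.21] M [1.138 0.345 0.172]
delta [ 0.0086  0.0017 -0.0003] twist -1.1601702508935432
```

Call:
move_arm(
  deltas=[
    [[0,0,0,0,1],[0,0,0,0,1],[0,0,0,0,1]],
  ],
)

```text
clock: 8.3
position: [0.5325, -0.0014, 0.0997]
ee_rot: [-0.002, 0.903, 0.429, -0.001]
contact_force: [-3.3, 6.4, 4.7]
width: 0.0097
gripper_force: 24.9
```

```bash
python3 -c "
from h import *
go(.538,.003,.10,190)"
```

```text
t 8.3 pos [ 0.5325 -0.0014  0.0997] yaw 50.87 tilt [-0.003  0.003] q6 0.546 w 0.00966494027913341 F [-3.25  6.41  4.74] M [1.091 0.306 0.138]
delta [ 0.0086  0.0018 -0.0004] twist -1.1594486177687158
```

```bash
python3 -c "
from h import *
D=np.array([(-170,.5385,.0021),(132.4,.5368,-.001),(114.5,.536,-.0015),(96.5,.535,-.0019),(78.5,.5339,-.0018),(60.5,.5326,-.0011),(50.8,.5322,-.0008)])
A=[];b=[]
for a,x,y in D:
    c,s=np.cos(np.radians(a)),np.sin(np.radians(a));A+=[[1,0,c,-s],[0,1,s,c]];b+=[x,y]
p,r,*_=np.linalg.lstsq(np.array(A),np.array(b),rcond=None);print(p,r)
for a in (50.8,30,15,0,-20,-40,-60,-80,-100):
    c,s=np.cos(np.radians(a)),np.sin(np.radians(a));print(a,p[:2]+[c*p[2]-s*p[3],s*p[2]+c*p[3]])
print(manip.get_state()['effort'][5])
"
```

```text
[ 5.34780958e-01  1.82476126e-03 -3.63239121e-03  3.14541092e-04] [1.48851847e-07]
50.8 [ 0.53224143 -0.00079134]
30 [5.31477945e-01 2.80966227e-04]
15 [0.53119093 0.00118845]
0 [0.53114857 0.0021393 ]
-20 [0.53147521 0.00336268]
-40 [0.53220057 0.00440057]
-60 [0.53323716 0.00512777]
-80 [0.53445996 0.00545659]
-100 [0.53572148 0.00534735]
0.07483464432880282
```

Call:
move_arm(
  deltas=[
    [[0.0012,-0.0052,0,0.04,1],[0.0012,-0.0052,0,0.08,1],[0.0012,-0.0052,0,0.12,1],[0.0012,-0.0052,0,0.15,1],[0.0012,-0.0052,0,0.17,1],[0.0012,-0.0052,0,0.17,1],[0.0012,-0.0052,0,0.17,1]],
  ],
)

```text
clock: 9.0
position: [0.5314, 0.0, 0.0997]
ee_rot: [0.0, 0.965, 0.263, 0.0]
contact_force: [1.0, 0.5, -1.0]
width: 0.0097
gripper_force: 24.5
```

```bash
cat >> h.py <<'E'
C=np.array([.5348,.0018])
def tq(cmd,turn):
    "torque about the bolt; next tool shift so that the tool orbits the bolt by turn (deg, clockwise) from commanded xy"
    L=[]
    s=manip.get_state();w,a,b,c=s["ee_rot"];M=Ro.from_quat([a,b,c,w]).as_matrix()
    y0=np.degrees(np.arctan2(M[1,0],M[0,0]));r=s["position"][:2]-C;F=s["contact_force"]
    print("t",s["clock"].__round__(2),"yaw",y0.round(2),"q6",s["qpos"][5].round(3),"pos",s["position"].round(4),"F",F.round(1),"Mz",s["moment"][2].round(3),"Mbolt",(s["moment"][2]+r[0]*F[1]-r[1]*F[0]).round(3),"eff6",s["effort"][5].round(3))
    n=np.radians(y0-turn);q=C+np.array([np.cos(n)*-.00363-np.sin(n)*.0003,np.sin(n)*-.00363+np.cos(n)*.0003])
    d=M[:2,:2].T@(q-cmd)/.8;print("next cmd",q.round(4),"shift",d.round(4),"twist",turn/120)
E
python3 -c "
from h import *
tq((.5315,.0003),20)"
```

```text
t 9.0 yaw 30.53 q6 0.908 pos [0.5314 0.     0.0997] F [ 1.   0.5 -1. ] Mz 0.043 Mbolt 0.043 eff6 0.059
next cmd [0.5312 0.0014] shift [ 0.0004 -0.0014] twist 0.16666666666666666
```

Call:
move_arm(
  deltas=[
    [[0.0002,-0.0007,0,0.04,1],[0.0002,-0.0007,0,0.08,1],[0.0004,-0.0014,0,0.12,1],[0.0004,-0.0014,0,0.15,1],[0.0004,-0.0014,0,0.17,1],[0.0004,-0.0014,0,0.17,1],[0.0004,-0.0014,0,0.17,1]],
  ],
)

```text
clock: 9.7
position: [0.531, 0.0013, 0.0997]
ee_rot: [0.0, 0.996, 0.088, 0.0]
contact_force: [2.2, 0.6, -4.0]
width: 0.0094
gripper_force: 24.3
```

```bash
python3 -c "
from h import *
tq((.5312,.0014),20)"
```

```text
t 9.7 yaw 10.12 q6 1.266 pos [0.531  0.0013 0.0997] F [ 2.2  0.6 -4. ] Mz 0.01 Mbolt 0.009 eff6 0.06
next cmd [0.5313 0.0027] shift [ 0.0004 -0.0016] twist 0.16666666666666666
```

Call:
move_arm(
  deltas=[
    [[0.0002,-0.0008,0.0006,0.04,1],[0.0002,-0.0008,0.0006,0.08,1],[0.0004,-0.0016,0.0006,0.12,1],[0.0004,-0.0016,0.0006,0.15,1],[0.0004,-0.0016,0.0006,0.17,1],[0.0004,-0.0016,0.0006,0.17,1],[0.0004,-0.0016,0.0006,0.17,1]],
  ],
)

```text
clock: 10.4
position: [0.5311, 0.0026, 0.0996]
ee_rot: [0.0, 0.996, -0.09, 0.0]
contact_force: [0.8, -0.5, -0.9]
width: 0.0101
gripper_force: 24.6
```

```bash
python3 -c "
from h import *
tq((.5313,.0027),20)"
```

```text
t 10.4 yaw -10.28 q6 1.625 pos [0.5311 0.0026 0.0996] F [ 0.8 -0.5 -0.9] Mz 0.067 Mbolt 0.069 eff6 0.065
next cmd [0.5318 0.0039] shift [ 0.0004 -0.0016] twist 0.16666666666666666
```

Call:
move_arm(
  deltas=[
    [[0.0002,-0.0008,0.0001,0.04,1],[0.0002,-0.0008,0.0001,0.08,1],[0.0004,-0.0016,0.0001,0.12,1],[0.0004,-0.0016,0.0001,0.15,1],[0.0004,-0.0016,0.0001,0.17,1],[0.0004,-0.0016,0.0001,0.17,1],[0.0004,-0.0016,0.0001,0.17,1]],
  ],
)

```text
clock: 11.1
position: [0.5316, 0.0037, 0.0996]
ee_rot: [0.0, 0.964, -0.264, 0.0]
contact_force: [1.9, -1.0, 0.1]
width: 0.0097
gripper_force: 27.5
```

```bash
python3 -c "
from h import *
tq((.5318,.0039),20)"
```

```text
t 11.1 yaw -30.65 q6 1.983 pos [0.5316 0.0037 0.0996] F [ 1.9 -1.   0.1] Mz 0.317 Mbolt 0.316 eff6 0.365
next cmd [0.5327 0.0048] shift [ 0.0004 -0.0016] twist 0.16666666666666666
```

Call:
move_arm(
  deltas=[
    [[0,0,0,0,1],[0,0,0,0,1],[0,0,0,0,1]],
  ],
)

```text
clock: 11.4
position: [0.5316, 0.0037, 0.0996]
ee_rot: [0.0, 0.964, -0.265, 0.0]
contact_force: [1.2, -2.6, -0.7]
width: 0.0098
gripper_force: 27.9
```

```bash
python3 -c "
from h import *
tq((.5318,.0039),20)"
```

```text
t 11.4 yaw -30.73 q6 1.984 pos [0.5316 0.0037 0.0996] F [ 1.2 -2.6 -0.7] Mz 0.433 Mbolt 0.439 eff6 0.379
next cmd [0.5327 0.0048] shift [ 0.0004 -0.0016] twist 0.16666666666666666
```

Effort about joint 6 went from 0.065 (loose) to about 0.38 N m in one 0.36 rad step, so the bolt is snug. I'll release and rise.

Call:
move_arm(
  deltas=[
    [[0,0,0,0,0.5],[0,0,0,0,0],[0,0,0,0,-0.5],[0,0,0,0,-1],[0,0,0,0,-1],[0,0,-0.02,0,-1],[0,0,-0.06,0,-1],[0,0,-0.1,0,-1],[0,0,-0.13,0,-1],[0,0,-0.13,0,-1]],
  ],
)

```text
clock: 12.4
position: [0.5338, 0.0038, 0.2073]
ee_rot: [-0.001, 0.964, -0.265, 0.004]
contact_force: [-0.1, -0.4, 0.4]
width: 0.0851
gripper_force: 0.0
```

```bash
python3 - <<'E'
from h import *
tq((.5318,.0039),0)
o=[]
for n,(x,y) in (("scene",(272,186)),("top",(255,205))):
    c=manip.get_image(n)[y:y+46,x:x+34].astype(float)
    c=np.clip((c/70),0,1)**.6*255
    o.append(cv2.resize(c.astype('uint8'),None,fx=11,fy=11,interpolation=cv2.INTER_CUBIC))
cv2.imwrite("pics/e1.png",np.hstack(o)[:,:,::-1])
E
```

```text
t 12.4 yaw -30.77 q6 1.985 pos [0.5338 0.0038 0.2073] F [-0.1 -0.4  0.4] Mz -0.033 Mbolt -0.032 eff6 -0.0
next cmd [0.5318 0.0039] shift [ 0. -0.] twist 0.0
```

View pics/e1.png

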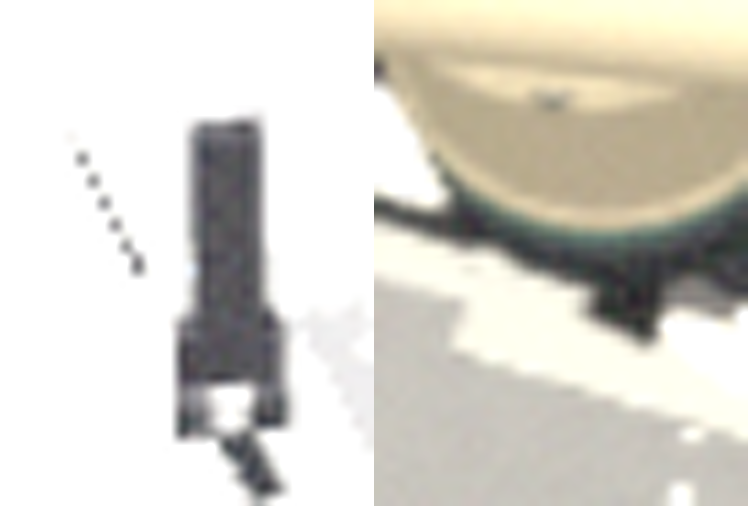

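e1 shows the lever upright at (292,205), with its smooth face towards the camera and the ribs away from it. It folds towards tool -y, so I'll go to the ribbed side with the fingers shut.

Call:
move_arm(
  deltas=[
    [[0.0045,0.025,0,0,0],[0.0045,0.05,0,0,1],[0.0045,0.055,0,0,1],[0.0045,0.055,0,0,1],[0.0045,0.055,0,0,1],[0.0045,0.055,0.02,0,1],[0.0045,0.055,0.05,0,1],[0.0045,0.055,0.08,0,1],[0.0045,0.055,0.103,0,1],[0.0045,0.055,0.103,0,1],[0.0045,0.055,0.103,0,1]],
  ],
)

```text
clock: 13.6
position: [0.5124, -0.0351, 0.1211]
ee_rot: [-0.0, 0.964, -0.265, -0.0]
contact_force: [0.1, 0.6, -0.1]
width: 0.0001
gripper_force: 0.0
```

```bash
cat >> h.py <<'E'
def uz():
    s=manip.get_state();w,a,b,c=s["ee_rot"];M=Ro.from_quat([a,b,c,w]).as_matrix()
    r=M[:2,:2].T@(s["position"][:2]-C);f=M.T@s["contact_force"]
    print("t",round(s["clock"],2),"u mm",-r[1]*1e3,"x mm",r[0]*1e3,"z",s["position"][2],"Ftool",f.round(1),"w",s["width"])
E
python3 -c "
from h import *
uz()"
```

```text
t 13.6 u mm -43.18414373984447 x mm -0.34233855272056185 z 0.12113260910529489 Ftool [-0.3 -0.5  0.1] w 6.833784139045426e-05
```

Call:
move_arm(
  deltas=[
    [[0,-0.01,0,0,1],[0,-0.018,0,0,1],[0,-0.023,0,0,1],[0,-0.027,0,0,1],[0,-0.031,0,0,1],[0,-0.035,0,0,1]],
  ],
)

```text
clock: 14.2
position: [0.5262, -0.0119, 0.1213]
ee_rot: [0.001, 0.964, -0.265, -0.0]
contact_force: [-1.6, -2.3, 2.2]
width: -0.0002
gripper_force: 1.7
```

```bash
python3 -c "
from h import *
uz()"
```

```text
t 14.2 u mm -16.191294711719827 x mm -0.4135706174510497 z 0.12132281781497092 Ftool [-0.2  2.8 -2.2] w -0.00023995520509356055
```

Call:
move_arm(
  deltas=[
    [[0,-0.003,0,0,1],[0,-0.006,0,0,1],[0,-0.006,0,0,1]],
  ],
)

```text
clock: 14.5
position: [0.5286, -0.0076, 0.1212]
ee_rot: [0.0, 0.964, -0.265, -0.0]
contact_force: [-1.6, -2.3, 2.4]
width: -0.0
gripper_force: 1.8
```

```bash
python3 -c "
from h import *
uz()"
```

```text
t 14.5 u mm -11.21181095037947 x mm -0.4962383437296624 z 0.1212141892183412 Ftool [-0.2  2.8 -2.4] w -2.7417948689019092e-05
```

The lever folds at about 2.8 N, so the direction is right. I'll follow the arc.

Call:
move_arm(
  deltas=[
    [[0,-0.004,0.0005,0,1],[0,-0.008,0.001,0,1],[0,-0.0115,0.0016,0,1],[0,-0.015,0.0023,0,1],[0,-0.0218,0.0044,0,1],[0,-0.0285,0.0069,0,1],[0,-0.0348,0.0101,0,1],[0,-0.0409,0.0139,0,1],[0,-0.0465,0.0181,0,1],[0,-0.0519,0.0229,0,1],[0,-0.0519,0.0229,0,1]],
  ],
)

```text
clock: 15.6
position: [0.5512, 0.0296, 0.1029]
ee_rot: [-0.001, 0.964, -0.265, 0.001]
contact_force: [-2.4, -1.1, 5.0]
width: 0.0002
gripper_force: 2.4
```

```bash
python3 -c "
from h import *
uz()"
```

```text
t 15.6 u mm 32.30901705102186 x mm -0.1515319499504568 z 0.1029402200686916 Ftool [-1.5  2.1 -5. ] w 0.0001849001400568093
```

Call:
move_arm(
  deltas=[
    [[0,-0.0024,0.0027,0,1],[0,-0.0048,0.0053,0,1],[0,-0.007,0.0081,0,1],[0,-0.0092,0.0109,0,1],[0,-0.0112,0.0139,0,1],[0,-0.0131,0.0169,0,1],[0,-0.0149,0.02,0,1],[0,-0.0166,0.0231,0,1],[0,-0.018,0.0263,0,1],[0,-0.0194,0.0296,0,1],[0,-0.0216,0.0364,0,1],[0,-0.0216,0.0364,0,1]],
  ],
)

```text
clock: 16.8
position: [0.5605, 0.0456, 0.0739]
ee_rot: [-0.002, 0.964, -0.266, 0.001]
contact_force: [0.5, 1.7, 4.4]
width: -0.0001
gripper_force: 2.1
```

```bash
python3 -c "
from h import *
uz()"
```

```text
t 16.8 u mm 50.80634907702942 x mm -0.3896445570350633 z 0.07393833897785973 Ftool [-0.4 -1.7 -4.4] w -0.000136568609363297
```

Next I'll go down slowly to flat, which should be about 11 mm more, checking force.

Call:
move_arm(
  deltas=[
    [[0,-0.0005,0.002,0,1],[0,-0.001,0.004,0,1],[0,-0.0015,0.006,0,1],[0,-0.0018,0.008,0,1],[0,-0.002,0.01,0,1],[0,-0.002,0.01,0,1]],
  ],
)

```text
clock: 17.4
position: [0.5616, 0.0471, 0.0662]
ee_rot: [-0.002, 0.964, -0.266, 0.001]
contact_force: [0.2, 2.5, 6.1]
width: 0.0001
gripper_force: 2.8
```

```bash
python3 -c "
from h import *
uz()"
```

```text
t 17.4 u mm 52.59823162529711 x mm -0.19080368313243537 z 0.06624063377011666 Ftool [-1.1 -2.3 -6.1] w 0.0001235961359198776
```

Call:
move_arm(
  deltas=[
    [[0,0,0.001,0,1],[0,0,0.002,0,1],[0,0,0.003,0,1],[0,0,0.003,0,1]],
  ],
)

```text
clock: 17.8
position: [0.5619, 0.0476, 0.0641]
ee_rot: [-0.003, 0.964, -0.266, 0.002]
contact_force: [-0.3, 4.9, 7.8]
width: -0.0001
gripper_force: 3.7
```

```bash
python3 -c "
from h import *
uz()"
```

```text
t 17.8 u mm 53.199669762794834 x mm -0.21562127747122573 z 0.06413632862880536 Ftool [-2.7 -4.1 -7.7] w -0.00011963203133534249
```

Call:
move_arm(
  deltas=[
    [[0,0.001,0.001,0,1],[0,0.001,0.002,0,1],[0,0.001,0.002,0,1]],
  ],
)

```text
clock: 18.1
position: [0.5619, 0.0472, 0.0628]
ee_rot: [-0.003, 0.964, -0.266, 0.002]
contact_force: [0.5, 6.7, 8.5]
width: 0.0003
gripper_force: 4.0
```

```bash
python3 -c "
from h import *
uz()"
```

```text
t 18.1 u mm 52.86828860632589 x mm -0.03681051931353448 z 0.062761155861424 Ftool [-3.  -6.  -8.5] w 0.000286212059370409
```

Call:
move_arm(
  deltas=[
    [[0,0.001,0.001,0,1],[0,0.001,0.002,0,1],[0,0.001,0.002,0,1]],
  ],
)

```text
clock: 18.4
position: [0.5618, 0.0464, 0.0615]
ee_rot: [-0.003, 0.964, -0.266, 0.002]
contact_force: [0.1, 5.7, 8.9]
width: -0.0002
gripper_force: 4.6
```

```bash
python3 -c "
from h import *
uz()"
```

```text
t 18.4 u mm 52.12784446999554 x mm 0.3041239467093263 z 0.061467306772136104 Ftool [-2.8 -5.  -8.9] w -0.00018225327134169253
```

Call:
move_arm(
  deltas=[
    [[0,0.001,0.001,0,1],[0,0.001,0.002,0,1],[0,0.001,0.002,0,1]],
  ],
)

```text
clock: 18.7
position: [0.5619, 0.0464, 0.0607]
ee_rot: [-0.004, 0.964, -0.267, 0.003]
contact_force: [-0.7, 7.5, 14.0]
width: -0.0001
gripper_force: 7.2
```

```bash
python3 -c "
from h import *
uz()"
```

```text
t 18.7 u mm 52.17710651452682 x mm 0.35644466387923923 z 0.06068407609008399 Ftool [ -4.4  -6.2 -14. ] w -8.53108429330393e-05
```

Call:
move_arm(
  deltas=[
    [[0,0,0.001,0,1],[0,0,0.002,0,1],[0,0,0.002,0,1]],
  ],
)

```text
clock: 19.0
position: [0.5621, 0.0465, 0.06]
ee_rot: [-0.004, 0.964, -0.267, 0.003]
contact_force: [-2.0, 8.2, 19.2]
width: -0.0002
gripper_force: 10.0
```

```bash
python3 -c "
from h import *
uz()"
```

```text
t 19.0 u mm 52.35521127524663 x mm 0.45345899123151767 z 0.060035811074368055 Ftool [ -5.9  -6.2 -19.1] w -0.00023475537965722738
```

The force has climbed to 19 N, so it's at its end stop. I'll back off and look.

Call:
move_arm(
  deltas=[
    [[0,0,-0.005,0,1],[0,0,-0.02,0,1],[0,0,-0.05,0,1],[0,0.05,-0.1,0,1],[0,0.1,-0.16,0,1],[0,0.16,-0.2,0,1],[0,0.21,-0.2,0,1],[0,0.25,-0.2,0,1],[0,0.25,-0.2,0,1]],
  ],
)

```text
clock: 19.9
position: [0.4547, -0.1331, 0.2179]
ee_rot: [0.001, 0.963, -0.268, 0.001]
contact_force: [0.5, 0.8, 1.0]
width: 0.0003
gripper_force: 0.0
```

```bash
python3 - <<'E'
from h import *
uz()
crops('pics/f1.png',(250,170),(240,170),8,w=50,h=70)
E
```

```text
t 19.9 u mm -156.9202814766397 x mm 1.0834607432581695 z 0.21785932180952625 Ftool [ 0.1 -0.9 -1. ] w 0.00028061196150139386
```

View pics/f1.png

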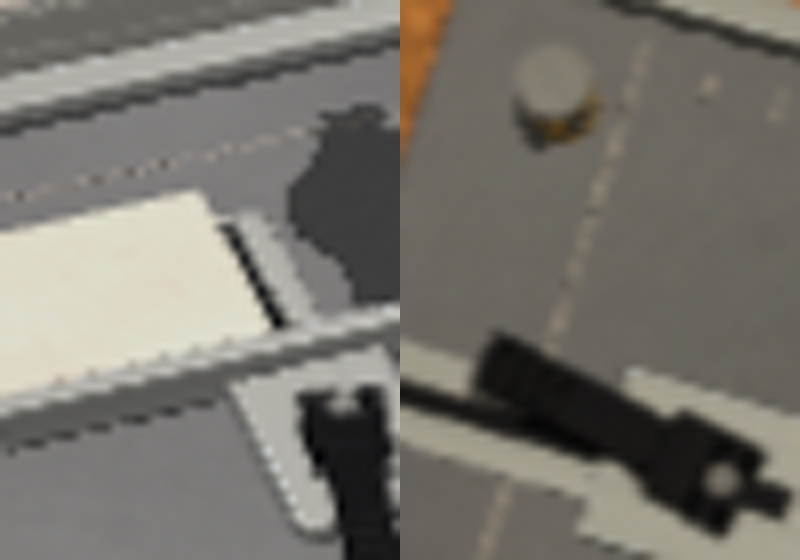

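The lever lies flat, with the coins untouched at (309... top view 259,181). The final tip height of 52 mm matches the handle being flat, so I'll hand in.

```bash
python3 -c "
from rig import manip
print(manip.sign_off())"
```

```text
the job is handed in; nothing more can be done
None
```

I screwed the bolt in clockwise to snug (about 0.38 N m at rest, roughly 0.5 rad past touch by my estimate), folded the lever flat (peak push about 19 N at its end stop), let go and handed the job in at about 20 s; the coins stayed put, and the arm never went near the box or bottle, though I took no final picture of those two.

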